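# Hold the fan belt tensioner back for the new belt

### The arm

A 6-joint arm with a two-finger parallel gripper is mounted at the origin on a cart in front of the work surface, level with it; the furniture and walls round the work are solid. World frame = base frame: x ahead of the robot, y to its left, z up, the work surface at z = 0. Lengths are in mm, angles in rad, forces in N, time in s.
With the tool pointing down it reaches from about 350 to 725 mm from the base axis. Payload 6 kg.
Tool frame: the origin (TCP) lies at the very end of the fingers, on their centre line; the grasp point (between the pads) lies 19 mm behind it; z points along the fingers, y is the direction in which the jaws open and shut (so a half turn about z gives the same grasp; the last joint's range is limited). The gripper opens to 85 mm and grips with 20 to 120 N. Pads are 22 mm wide; open, the fingers measure 114 mm over their backs; the gripper's body (76 mm by 85 mm) begins 54 mm behind the grasp point. The pads swing forward as they close: fully open they stand 13 mm farther back than shut.
Start: joints at [1.458, 0.04, 0.085, 0, -1.615, -0.334], TCP at [259.221, 541.09, 231.261] pointing down, gripper open.
Joint ranges: [-2.56, 2.56], [-1.29, 2.01], [-1.08, 1.49], [-3.29, 1.98], [-2.81, -0.18], [-2.99, 2.99]. Speed limits (rad/s): [2.57, 2.57, 3.01, 3.14, 3.14, 3.14].

### API

Orientations are given as a unit quaternion [w, x, y, z].
In Python, from workcell import readout, read_camera, camera_info, r gives the robot as it stands.
- The arm moves only by the tool carry_out, never from a script. Its argument "deltas" is a list of rows, each a list of 4 numbers: the shift along the world's x, y, z in mm, then the turn about the world's z in rad. In form: [[x, y, z, roll], ...]. A call has 1 to 5 rows; each row is the pose to reach, as a shift and turn from the pose commanded when the call began; what a row does not reach only later rows make up. A row lasts 1/8 s, in which the tool goes at most 62.5 mm and 10.7 degrees, less where a joint would pass 70% of its speed; a pose out of reach is approached as far as the arm can. A call with a gripper value outside its range is refused whole. "gripper" is the closure in counts, from 0 (fully open) to 255 (shut), set as the call begins (left out, the last holds). The fingers move at their own pace and stop on an object; "squeeze" is the grip in N (left out, the last holds). Time passes only in rows, so rows that repeat a pose let the fingers close. It gives the time, the measured TCP pose, the force and the opening at its end, in the units of the state.
- readout.get_state(): the state, without advancing time (a new reading comes with each control period).
- read_camera(name): name is "scene" or "side" or "wrist"; returns (picture, depth): 384x512x3 uint8, red, green, blue; 384x512 float32, mm along the optical axis (not along the pixel's ray), 0 where there is no reading.
- camera_info(name): a dict with "fx", "fy", "cx", "cy" (pixels), "distortion" ([k1, k2, p1, p2, k3] as OpenCV has them; the pictures are not rectified), "rvec" (rotation vector, rad) and "tvec" (3), from world to camera coordinates, as OpenCV has them; the wrist camera has in their place "mount" (4x4, takes a point from camera to tool coordinates, whose origin is the TCP and whose axes are the flange's). Camera axes: x right, y down, z forward; pixel columns grow to the right and rows downward; lengths in mm; the calibration is good to about 2 mm. A picture is of the moment at which its call begins: read the wrist's pose just before it. camera_info takes no time and is no camera call.
- r.sign_off(): hands the job in, once; it reports no verdict.
The state is a dict: "clock": time; "joints": joint angles; "joint_vel": joint speeds; "joint_torque": joint torques, N m; "eef_pos": TCP position; "ee_rot": TCP orientation; "ft_force": force on the tool from outside, world axes, zero at the start; "moment": the same for the moment, N m; "gripper_width": opening from 0.0 (shut) to 1.0 (fully open).
Only numpy, scipy, OpenCV 4.12 (cv2) and the standard library are available. Lean on these libraries where they do the work, as an engineer would, in place of code of your own. Each camera call takes 0.05 s, during which the arm holds its last target. There are 200 camera calls.

### The job

I am about to slip a new belt on this fan drive. Free the tensioner first: press its black lock knob down, turn it clockwise as far as it goes (a sixth of a turn) and let it spring back up. Then push the tensioner arm back by its red handle, past the last click of its ratchet and on to its back stop, and finish with the gripper still holding it there against its spring; leave the tools and the box round the drive where they lie.

Things in the scene. Friction and masses are not known exactly. Their poses are not given: they have to be found in the camera images.
- drive_plate: Belt drive on an aluminium plate 220 x 355 mm (x, y), fixed on four feet; plate top 52 mm above the work surface. Origin on the work surface under the plate's centre; y along the long side, towards the lock knob, z up. Two toothed pulleys without a belt stand along its edge of larger x: 98 mm wide at x +53, y +93 mm and 46 mm wide at x +65, y -143 mm; tops 98 mm above the work surface.
- knob_top (a point): Centre of the top face of the black fluted lock knob (upright axis, 36 mm wide, 32 mm high, from 85 to 117 mm above the work surface when up). It stands at plate x -51, y +142 mm. To move the dog under it, press it down, turn it 60 degrees clockwise seen from above and let it rise.
- dog_tip (a point): Outer end of the flat steel dog (12 mm wide, 79 to 85 mm above the work surface when up) that turns and sinks with the lock knob, 45 mm from its axis, pointing as the white line on the knob's top does. Locked it points over a red dot to plate (-0.26, -0.97) and its end blocks a stud on the arm's tail; free it points over a green dot to plate (-0.97, -0.26).
- lock_stem (a joint): How far the lock knob is pressed down, m: 0 up, 0.008 fully down. A spring pushes it up with about 3 N at the top and 8 N fully down. A bayonet pin lets the knob turn only while it is pressed more than about 0.0065; it rises again only at either end of the turn.
- lock_knob (a joint): Turn of the lock knob, rad, growing clockwise seen from above: 0 locked, 1.047 (60 degrees, the end of its turn) free. Turns easily while pressed. Up in the locked notch it has play from 0 to 0.12, up in the free notch from 0.92 to 1.047.
- tensioner_pivot (a point): On the upright axis of the tensioner arm, 92 mm above the work surface, at plate x -35, y +52 mm. The pivot's screw head, over a coil spring, rises to 100 mm.
- handle (a point): Middle (91 mm above the work surface) of the upright round red handle at the arm's free end, 150 mm from the pivot: 18 mm wide, from 68 to 114 mm up. The idler roller, 36 mm wide, top 90 mm up, is on the same arm 50 mm nearer the pivot; on the pulley side of the handle 40 mm are clear. Pushed back, it goes 90 mm clockwise about the pivot seen from above, away from the pulleys.
- tensioner (a joint): Angle of the tensioner arm, rad: 0 at rest by the pulleys, growing as it is pushed back (clockwise from above), 0.60 at its back stop. A spring drives it to 0: at the handle it takes about 5 N to start, 12 N at the stop. Three ratchet clicks, the last at about 0.46: let go beyond it, the arm falls back to about 0.46 and is caught there, short of the stop. Locked, it stays within 0.03.
- pawl (a joint): Lift of the small brass ratchet pawl near the pivot, rad: about 0 dropped in, about 0.1 on the tip of a tooth. It works by itself.
- wrench: Steel open-end spanner 31 x 160 x 7 mm lying beside the plate; origin at the centre of its underside, long side along its y.
- screwdriver: Small screwdriver with a green handle, 24 x 121 x 22 mm, lying beside the plate; origin at the centre of its underside, long side along its y.
- hex_keys: Black hex key set 24 x 69 x 19 mm lying beside the plate; origin at the centre of its underside, long side along its y.
- oring_kit: Flat cream cardboard box 56 x 90 x 22 mm lying beside the plate; origin at the centre of its underside, long side along its y.

How it is judged:
By the outcome, as a careful person would: the job done as asked, in the order asked, and still so for the second after the job is handed in, while the arm keeps its last pose, push and grip.
It also fails if it takes over 51 s, if anything falls off the work surface, if the arm or the gripper's body presses on something with over 40 N, if the wrist force passes 120 N, or if a joint passes its speed limit or range.

## Working session

There is one attempt and no reset: what is moved stays moved. The work goes in short steps, Python scripts to look and compute and a tool call to move; the robot and the scene stay as the last step left them, time stands still between calls to the robot, and variables do not carry over. Pictures are saved under pics/ and viewed, about 8 in all and at most 12, crops included, and the job is handed in when it is done.

Besides the shell and the picture viewer there is one more tool, called in YAML: its name, and indented under it one key for each argument. carry_out: Moves the arm, as the interface text tells. Its arguments: {"type":"object","properties":{"deltas":{"type":"array"},"gripper":{"type":"number"},"squeeze":{"type":"number"}},"required":["deltas"]}

```bash
mkdir -p pics; ls; cat > h.py <<'E'
import numpy as np, cv2
from workcell import readout, read_camera, camera_info, r
from scipy.spatial.transform import Rotation as R
def cam(n, st=None):
    c=camera_info(n); K=np.array([[c['fx'],0,c['cx']],[0,c['fy'],c['cy']],[0,0,1.]])
    D=np.array(c['distortion'],float)
    if n=='wrist':
        T=np.eye(4); q=st['ee_rot']; T[:3,:3]=R.from_quat([q[1],q[2],q[3],q[0]]).as_matrix(); T[:3,3]=st['eef_pos']
        M=T@np.array(c['mount']); return K,D,M[:3,:3],M[:3,3]
    Rm=cv2.Rodrigues(np.array(c['rvec'],float))[0]; return K,D,Rm.T,-Rm.T@np.array(c['tvec'],float).ravel()
def ray(C,uv,z):
    K,D,Rw,o=C; p=cv2.undistortPoints(np.array(uv,float).reshape(-1,1,2),K,D).reshape(-1,2)
    d=np.c_[p,np.ones(len(p))]@Rw.T; return o+d*((z-o[2])/d[:,2])[:,None]
def proj(C,X):
    K,D,Rw,o=C; rv=cv2.Rodrigues(Rw.T)[0]; return cv2.projectPoints(np.array(X,float).reshape(-1,1,3),rv,-Rw.T@o,K,D)[0].reshape(-1,2)
def pts(C,depth):
    K,D,Rw,o=C; h,w=depth.shape; u,v=np.meshgrid(np.arange(w),np.arange(h))
    p=cv2.undistortPoints(np.c_[u.ravel(),v.ravel()].astype(float).reshape(-1,1,2),K,D).reshape(h,w,2)
    return (np.dstack([p,np.ones((h,w))])*depth[...,None])@Rw.T+o
E
python3 - <<'E'
from h import *
s=readout.get_state(); print(s)
ims=[]
for n in ['scene','side','wrist']:
    p,d=read_camera(n); cv2.imwrite(f'pics/{n}0.png',p[...,::-1]); np.save(f'{n}0.npy',d)
    C=cam(n,s); print(n,C[3],C[2][:,2]); ims.append(p[...,::-1])
cv2.imwrite('pics/all0.png',cv2.resize(np.hstack(ims[:2]),(800,300)))
E
```

```text
pics
{'clock': 0.0, 'joints': array([ 1.45771419e+00,  4.08440268e-02,  8.38260773e-02, -4.86485991e-04,
       -1.61551434e+00, -3.33674233e-01]), 'joint_vel': array([ 0.0009399 ,  0.00047796,  0.0017528 , -0.00028018, -0.00048847,
        0.00131497]), 'joint_torque': array([ 7.94746711e-05, -3.68209112e+01,  3.47410727e+01,  6.93232790e+00,
       -5.45699309e-03, -9.67119547e-06]), 'eef_pos': array([259.01579729, 540.84850434, 230.26454598]), 'ee_rot': array([ 8.89456862e-04,  9.75156628e-01, -2.21514645e-01, -1.45991493e-04]), 'ft_force': array([ 0.49586363, -0.07167154, -0.03279435]), 'moment': array([0.02111325, 0.03739338, 0.00421018]), 'gripper_width': 1.001568485955014}
scene [  -9.11167341 -317.12442904  701.36282005] [ 0.63305868  0.35340233 -0.688726  ]
side [ 125.26345098 -588.02447066  595.49514263] [ 0.44848287  0.69442075 -0.56271036]
wrist [323.2538506  509.78423986 371.56512382] [-0.25462241  0.12071559 -0.95947651]
```

View pics/scene0.png

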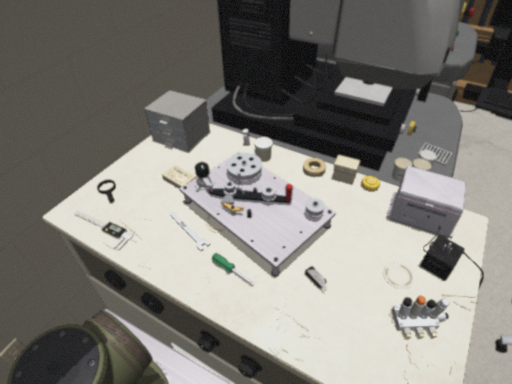

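View pics/side0.png

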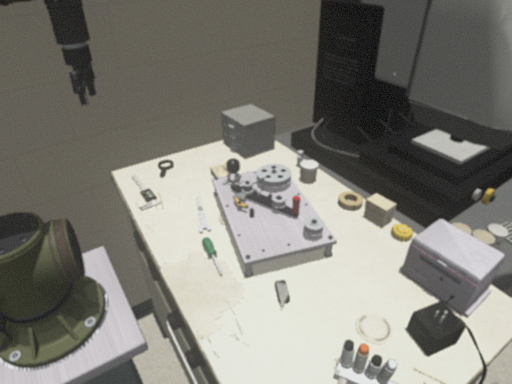

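Scene view: black knob at (203,170), red handle at (289,190), pulleys at (243,168) and (315,208). Side view: knob at (233,166), handle at (296,205).

```bash
python3 - <<'E'
from h import *
for n,kb in [('scene',(203,168)),('side',(233,164))]:
    p=cv2.imread(f'pics/{n}0.png'); d=np.load(n+'0.npy'); C=cam(n); P=pts(C,d)
    hsv=cv2.cvtColor(p,cv2.COLOR_BGR2HSV)
    red=((hsv[...,0]<8)|(hsv[...,0]>172))&(hsv[...,1]>150)&(hsv[...,2]>60)
    red[:, :150]=0
    num,l,st,ce=cv2.connectedComponentsWithStats(red.astype(np.uint8))
    for i in range(1,num):
        if st[i,4]>15: print(n,'red',st[i],ce[i], P[l==i].mean(0), P[l==i][:,2].max(), 'ray91',ray(C,ce[i],91))
    print('knob',ray(C,kb,117))
    m=(abs(P[...,2]-52)<4)&(P[...,0]>250)&(P[...,1]>-300)&(P[...,1]<400)&(d>0)
    num,l,st,ce=cv2.connectedComponentsWithStats(m.astype(np.uint8)); i=1+st[1:,4].argmax()
    q=P[l==i][:,:2].astype(np.float32); rect=cv2.minAreaRect(q); print('plate',st[i],rect)
    for z0 in (98,117,114):
      m=(abs(P[...,2]-z0)<5)&(P[...,0]>250)&(P[...,1]>-300)&(P[...,1]<450)&(d>0)
      num,l,st,ce=cv2.connectedComponentsWithStats(m.astype(np.uint8))
      for i in range(1,num):
        if st[i,4]>25: print(z0,st[i],ce[i],P[l==i].mean(0), ray(C,ce[i],z0))
E
```

```text
scene red [469   9   6   7  30] [471.2         11.96666667] [1532.86105914 -359.98847202  300.02816145] 310.1557713522245 ray91 [[2336.0101584  -382.31147572   91.        ]]
scene red [286 185   5  15  55] [288.14545455 191.83636364] [567.27720078 -79.0152337   96.43372377] 115.24922940581462 ray91 [[572.61282374 -76.81595937  91.        ]]
knob [[527.3541646  142.86250277 117.        ]]
plate [ 179  177  157   90 5174] ((544.6196899414062, 5.0205078125), (358.9236755371094, 222.8426055908203), 73.66997528076172)
98 [223  47  95  33 234] [270.25213675  69.34615385] [1152.42302471  264.89874404   98.15332128] [[1149.52909849  264.91756905   98.        ]]
98 [151 107  56  21 160] [178.51875 120.075  ] [701.92135643 360.3794427   98.25124631] [[701.64352768 360.59103428  98.        ]]
98 [195 169  15   8  42] [202.42857143 173.57142857] [525.5972555  146.25593409  98.05475783] [[525.62909433 146.29867602  98.        ]]
98 [225 181  10   8  53] [229.50943396 184.18867925] [525.21615363  63.51849886  96.06378896] [[523.48454333  62.28529489  98.        ]]
117 [223  44  95  32 229] [268.88
[... 1954 characters left out ...]
  ]]
117 [226 158  13   8  72] [231.86111111 161.5       ] [529.0030397  151.71101492 115.66204937] [[527.84415885 149.58659974 117.        ]]
114 [315  92  94  22 216] [359.68055556 104.72222222] [1148.68113469  251.01880334  114.00065512] [[1147.77550068  248.55451555  114.        ]]
114 [225 117  50  13 138] [249.89855072 123.18115942] [713.62058734 345.50127418 113.89062537] [[713.25512945 344.81877825 114.        ]]
114 [226 158  13   9  88] [231.94318182 162.125     ] [528.17439131 149.94861423 114.7788169 ] [[528.78982438 151.07428128 114.        ]]
114 [292 196   8   5  34] [295.67647059 197.97058824] [567.36214233 -79.86562058 112.13382753] [[565.64458548 -81.84075987 114.        ]]
```

View pics/wrist0.png

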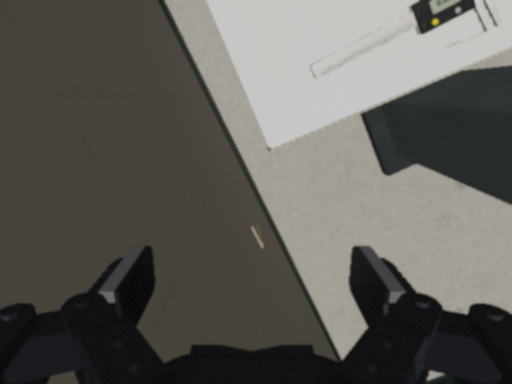

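carry_out:
  deltas:
    - [34, -48, 0, -0.14]
    - [68, -97, 0, -0.28]
    - [102, -146, 0, -0.42]
    - [136, -194, 0, -0.57]
    - [170, -243, 0, -0.71]
  gripper: 0

```text
clock: 0.78
eef_pos: [429.8, 296.4, 231.1]
ee_rot: [0.0, 0.836, -0.548, -0.0]
ft_force: [1.4, 1.0, 0.7]
gripper_width: 0.999
```

carry_out:
  deltas:
    - [34, -48, 0, -0.14]
    - [68, -97, 0, -0.28]
    - [102, -146, 0, -0.43]
    - [102, -146, 0, -0.43]
    - [102, -146, 0, -0.43]

```text
clock: 1.4
eef_pos: [531.1, 152.0, 230.8]
ee_rot: [-0.0, -0.701, 0.713, 0.0]
ft_force: [-0.4, -0.1, -0.3]
gripper_width: 1.002
```

```bash
python3 - <<'E'
from h import *
s=readout.get_state(); print({k:np.round(s[k],3) for k in s})
p,d=read_camera('wrist'); cv2.imwrite('pics/wrist1.png',p[...,::-1]); np.save('wrist1.npy',d); np.save('s1.npy',s,allow_pickle=True)
C=cam('wrist',s); P=pts(C,d); print(proj(C,[[531,152,117],[569,-79,114],[523,64,100],[542,4,52]]))
m=(d>0)&(abs(P[...,2]-117)<6); 
num,l,st,ce=cv2.connectedComponentsWithStats(m.astype(np.uint8))
for i in range(1,num):
    if st[i,4]>100: print(st[i],ce[i],P[l==i].mean(0),cv2.minEnclosingCircle(P[l==i][:,:2].astype(np.float32)))
E
```

```text
{'clock': np.float64(1.4), 'joints': array([ 0.642, -0.086, -0.04 , -0.   , -1.618, -0.658]), 'joint_vel': array([ 0.03 , -0.009, -0.001,  0.001, -0.003,  0.   ]), 'joint_torque': array([-1.0770e+00, -3.0150e+01,  3.4784e+01,  6.9910e+00, -1.1000e-02,
       -8.0000e-03]), 'eef_pos': array([531.121, 151.963, 230.848]), 'ee_rot': array([-0.   , -0.701,  0.713,  0.   ]), 'ft_force': array([-0.433, -0.139, -0.285]), 'moment': array([0.035, 0.03 , 0.034]), 'gripper_width': np.float64(1.002)}
[[ 251.11006361  186.85165653]
 [ 185.94202528 -158.53382367]
 [ 259.48828627   71.45395553]
 [ 235.58137753    3.1795412 ]]
[ 227  166   44   43 1448] [248.60980663 187.10151934] [533.01880649 152.7465231  115.23064778] ((533.070068359375, 154.08111572265625), 18.706186294555664)
```

View pics/wrist1.png

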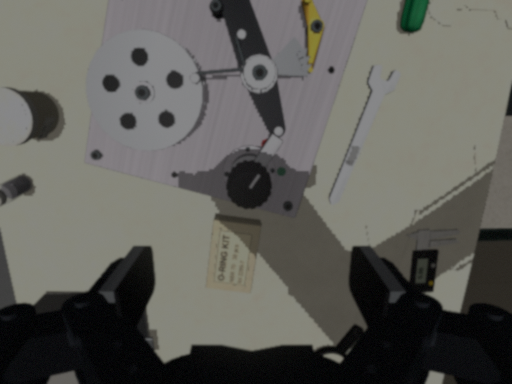

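The wrist view shows the knob at (249,185), with its white line and the dog pointing up-right to the stud at (278,131). The O-ring box is at (233,255). I'll check heights around the knob next.

```bash
python3 - <<'E'
from h import *
s=np.load('s1.npy',allow_pickle=True).item(); d=np.load('wrist1.npy'); C=cam('wrist',s); P=pts(C,d)
for uv in [(200,180),(285,185),(290,205),(271,143),(278,131),(268,110),(259,72),(250,40),(240,33),(140,60),(230,250)]: print(uv,P[uv[1],uv[0]].round(0))
print(ray(C,[(249,185.5),(248.6,187)],117))
E
```

```text
(200, 180) [582. 163.  51.]
(285, 185) [497. 169.  52.]
(290, 205) [493. 189.  56.]
(271, 143) [513. 122.  83.]
(278, 131) [507. 112.  87.]
(268, 110) [515.  95.  66.]
(259, 72) [523.  64.  98.]
(250, 40) [530.  36.  68.]
(240, 33) [538.  32.  78.]
(140, 60) [619.  52.  87.]
(230, 250) [557. 256.  19.]
[[532.65880186 150.85449013 117.        ]
 [533.00088081 152.08855688 117.        ]]
```

carry_out:
  deltas:
    - [1, 1, -25, 0]
    - [2, 1.5, -50, 0]
    - [2, 1.5, -75, 0]
    - [2, 1.5, -95, 0]
    - [2, 1.5, -95, 0]
  gripper: 60
  squeeze: 60

```text
clock: 2.08
eef_pos: [532.2, 154.0, 134.7]
ee_rot: [-0.001, -0.702, 0.712, 0.0]
ft_force: [0.0, 0.6, 0.8]
gripper_width: 0.766
```

carry_out:
  deltas:
    - [0, -0.5, -20, 0]
    - [0, -0.5, -40, 0]
    - [0, -0.5, -45, 0]
    - [0, -0.5, -45, 0]

```text
clock: 2.58
eef_pos: [533.1, 152.9, 90.9]
ee_rot: [-0.0, -0.701, 0.713, -0.0]
ft_force: [-0.0, 0.7, 0.6]
gripper_width: 0.764
```

carry_out:
  deltas:
    - [0, 0, 0, 0]
    - [0, 0, 0, 0]
    - [0, 0, 0, 0]
    - [0, 0, 0, 0]
    - [0, 0, 0, 0]
  gripper: 255
  squeeze: 60

```text
clock: 3.2
eef_pos: [533.6, 153.2, 91.8]
ee_rot: [0.0, -0.701, 0.713, -0.0]
ft_force: [0.1, -0.2, 3.2]
gripper_width: 0.404
```

carry_out:
  deltas:
    - [0, 0, -3, 0]
    - [0, 0, -6, 0]
    - [0, 0, -8.5, 0]
    - [0, 0, -9, 0]
    - [0, 0, -9, 0]

```text
clock: 3.82
eef_pos: [533.7, 153.2, 84.2]
ee_rot: [0.001, -0.702, 0.713, -0.001]
ft_force: [-2.6, -0.4, 12.9]
gripper_width: 0.401
```

carry_out:
  deltas:
    - [0, 0, -1, -0.1]
    - [0, 0, -1, -0.25]
    - [0, 0, -1, -0.4]
    - [0, 0, -1, -0.55]
    - [0, 0, -1, -0.7]

```text
clock: 4.45
eef_pos: [533.4, 153.5, 84.1]
ee_rot: [0.001, -0.413, 0.911, 0.0]
ft_force: [-8.5, 1.3, 17.0]
gripper_width: 0.406
```

carry_out:
  deltas:
    - [0, 0, 0, -0.12]
    - [0, 0, 0, -0.24]
    - [0, 0, 0, -0.33]
    - [0, 0, 0, -0.36]
    - [0, 0, 0, -0.36]

```text
clock: 5.08
eef_pos: [534.5, 153.9, 83.9]
ee_rot: [0.002, -0.245, 0.969, 0.0]
ft_force: [-3.7, 3.7, 13.2]
gripper_width: 0.402
```

```bash
python3 - <<'E'
from h import *
s=readout.get_state(); print({k:np.round(s[k],2) for k in s})
E
```

```text
{'clock': np.float64(5.08), 'joints': array([ 0.64, -0.05, -0.27,  0.  , -1.34, -1.72]), 'joint_vel': array([ 0.  , -0.  , -0.  , -0.  , -0.  ,  0.01]), 'joint_torque': array([ -1.94, -25.21,  27.69,   5.07,   0.41,  -0.1 ]), 'eef_pos': array([534.53, 153.87,  83.9 ]), 'ee_rot': array([ 0.  , -0.25,  0.97,  0.  ]), 'ft_force': array([-3.7 ,  3.71, 13.18]), 'moment': array([ 0.29,  0.75, -0.03]), 'gripper_width': np.float64(0.4)}
```

carry_out:
  deltas:
    - [0, 0, 2, 0]
    - [0, 0, 5, 0]
    - [0, 0, 8, 0]
    - [0, 0, 10, 0]
    - [0, 0, 10, 0]

```text
clock: 5.7
eef_pos: [534.0, 153.7, 91.6]
ee_rot: [0.001, -0.245, 0.97, 0.0]
ft_force: [3.2, 4.2, 3.7]
gripper_width: 0.403
```

carry_out:
  deltas:
    - [0, 0, 0, 0]
    - [0, 0, 0, 0]
    - [0, 0, 0, 0]
    - [0, 0, 25, 0]
    - [0, 0, 50, 0]
  gripper: 60

```text
clock: 6.32
eef_pos: [532.8, 152.7, 141.2]
ee_rot: [-0.001, -0.245, 0.97, -0.0]
ft_force: [0.4, 0.4, 0.1]
gripper_width: 0.767
```

carry_out:
  deltas:
    - [0, 0, 45, 0]
    - [0, 0, 90, 0]
    - [0, 0, 90, 0]
    - [0, 0, 90, 0]

```text
clock: 6.82
eef_pos: [532.9, 153.1, 230.3]
ee_rot: [-0.001, -0.245, 0.97, 0.0]
ft_force: [0.6, 0.6, -0.4]
gripper_width: 0.768
```

```bash
python3 - <<'E'
from h import *
s=readout.get_state(); print(s['eef_pos'])
p,d=read_camera('wrist'); C=cam('wrist',s); P=pts(C,d)
cv2.imwrite('pics/wrist2.png',p[...,::-1]); 
m=(d>0)&(P[...,2]>108)&(P[...,2]<125)
num,l,st,ce=cv2.connectedComponentsWithStats(m.astype(np.uint8))
for i in range(1,num):
    if st[i,4]>100: print(st[i],ce[i],P[l==i].mean(0),np.median(P[l==i][:,2]))
a=-16.3*np.pi/180; Rz=np.array([[np.cos(a),-np.sin(a)],[np.sin(a),np.cos(a)]])
for t in [(-.26,-.97),(-.97,-.26)]:
  print('dog',proj(C,[[*(np.array([533,153.5])+35*Rz@np.array(t)),85]]))
E
```

```text
[532.85323126 153.09423001 230.30058858]
[ 230  163   46   45 1564] [252.32097187 185.41751918] [531.6657386  153.18042079 114.81322992] 115.38446894612301
dog [[231.20521617 143.91545018]]
dog [[271.94149143 143.62669652]]
```

View pics/wrist2.png

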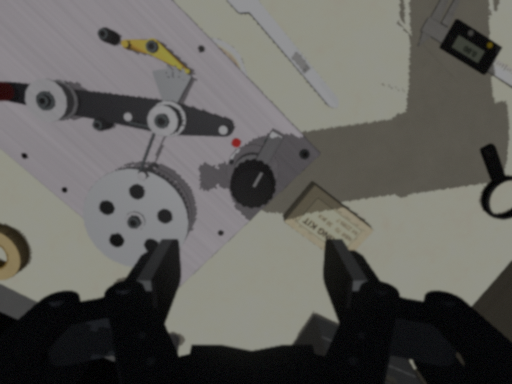

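The wrist view shows the knob at (252,183) risen. The red dot is exposed at (236,143) and the dog lies at about (270,143), which is the free position. Next I go over the handle.

carry_out:
  deltas:
    - [4, -29, 0, 0.17]
    - [9, -58, 0, 0.34]
    - [13, -87, 0, 0.51]
    - [18, -116, 0, 0.69]
    - [22, -145, 0, 0.86]
  gripper: 120

```text
clock: 7.5
eef_pos: [554.7, 7.0, 229.5]
ee_rot: [-0.001, -0.629, 0.777, 0.001]
ft_force: [-0.7, 0.5, 0.0]
gripper_width: 0.529
```

carry_out:
  deltas:
    - [5, -29, 0, 0.17]
    - [9, -58, 0, 0.34]
    - [14, -87, 0, 0.52]
    - [14, -87, 0, 0.52]
    - [14, -87, 0, 0.52]

```text
clock: 8.12
eef_pos: [568.8, -78.7, 230.1]
ee_rot: [0.001, 0.805, -0.593, -0.001]
ft_force: [-0.4, -0.9, -0.7]
gripper_width: 0.528
```

```bash
python3 - <<'E'
from h import *
s=readout.get_state(); print(s['eef_pos'],s['joints'])
p,d=read_camera('wrist'); C=cam('wrist',s); P=pts(C,d)
cv2.imwrite('pics/wrist3.png',p[...,::-1]); 
hsv=cv2.cvtColor(p,cv2.COLOR_RGB2HSV)
m=((hsv[...,0]<8)|(hsv[...,0]>172))&(hsv[...,1]>150)&(hsv[...,2]>50)&(d>0)
num,l,st,ce=cv2.connectedComponentsWithStats(m.astype(np.uint8))
for i in range(1,num):
    if st[i,4]>40:
        q=P[l==i]; print(st[i],ce[i],q.mean(0),q[:,2].max()); t=q[abs(q[:,2]-np.percentile(q[:,2],90))<4]; print('top',t.mean(0),cv2.minEnclosingCircle(t[:,:2].astype(np.float32)))
q=s['ee_rot']; y=R.from_quat([q[1],q[2],q[3],q[0]]).as_matrix()[:,1]; print('jaw',np.degrees(np.arctan2(y[1],y[0])))
E
```

```text
[568.84111895 -78.68071259 230.10703281] [ 2.11571503e-01 -2.65096857e-02  1.57849023e-02 -3.43407478e-04
 -1.61503810e+00  9.01608580e-02]
[239 174  19  21 289] [247.74048443 184.38408304] [571.34602171 -78.61938246 112.33007866] 114.33845256572124
top [571.31172709 -78.55946888 112.36519793] ((570.9393920898438, -78.22097778320312), 8.405591011047363)
jaw -162.71112984505086
```

View pics/wrist3.png

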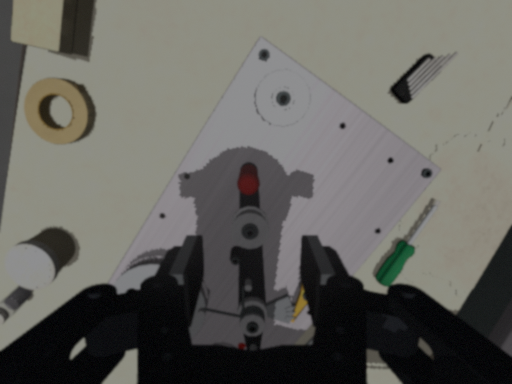

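The handle is at (248,183) in the wrist view, centred between the open fingers at about (571,-78.5). Descending.

carry_out:
  deltas:
    - [2, 0, -40, 0]
    - [2, 0, -80, 0]
    - [2, 0, -120, 0]
    - [2, 0, -145, 0]
    - [2, 0, -154, 0]

```text
clock: 8.8
eef_pos: [570.2, -78.2, 75.3]
ee_rot: [0.001, 0.806, -0.592, -0.001]
ft_force: [-0.3, 0.9, 0.7]
gripper_width: 0.532
```

carry_out:
  deltas:
    - [0, 0, 0, 0]
    - [0, 0, 0, 0]
    - [0, 0, 0, 0]
    - [0, 0, 0, 0]
    - [0, 0, 0, 0]
  gripper: 255
  squeeze: 60

```text
clock: 9.43
eef_pos: [571.9, -78.7, 78.7]
ee_rot: [-0.001, 0.806, -0.592, 0.001]
ft_force: [-1.1, 2.7, 7.0]
gripper_width: 0.187
```

carry_out:
  deltas:
    - [-7, -2, 1.5, -0.05]
    - [-14.5, -4, 1.5, -0.1]
    - [-22, -5.5, 1.5, -0.15]
    - [-29.5, -6.5, 1.5, -0.2]
    - [-37, -7.5, 1.5, -0.25]

```text
clock: 10.05
eef_pos: [535.9, -86.0, 78.8]
ee_rot: [-0.002, 0.725, -0.688, 0.001]
ft_force: [8.7, 2.2, -3.2]
gripper_width: 0.194
```

carry_out:
  deltas:
    - [-7.5, -0.5, 0, -0.05]
    - [-15, -0.5, 0, -0.1]
    - [-22.5, 0, 0, -0.15]
    - [-30, 1, 0, -0.2]
    - [-37, 2, 0, -0.25]

```text
clock: 10.68
eef_pos: [498.8, -84.4, 78.9]
ee_rot: [0.002, -0.634, 0.773, -0.001]
ft_force: [9.3, -1.4, -4.5]
gripper_width: 0.191
```

carry_out:
  deltas:
    - [-5, 1, 0, -0.03]
    - [-10, 2, 0, -0.07]
    - [-14.5, 3, 0, -0.1]
    - [-17, 4, 0, -0.1]
    - [-17, 4, 0, -0.1]

```text
clock: 11.3
eef_pos: [482.5, -80.7, 78.9]
ee_rot: [0.002, -0.595, 0.804, -0.002]
ft_force: [12.2, -5.0, -8.0]
gripper_width: 0.192
```

carry_out:
  deltas:
    - [-2, 0.5, 0, 0]
    - [-4, 1, 0, 0]
    - [-4, 1, 0, 0]
    - [-4, 1, 0, 0]

```text
clock: 11.8
eef_pos: [482.2, -80.4, 79.1]
ee_rot: [0.005, -0.595, 0.804, -0.005]
ft_force: [34.9, -12.4, -19.6]
gripper_width: 0.192
```

carry_out:
  deltas:
    - [2, -0.5, -1, 0]
    - [2, -0.5, -1, 0]
    - [2, -0.5, -1, 0]
    - [2, -0.5, -1, 0]
    - [2, -0.5, -1, 0]

```text
clock: 12.42
eef_pos: [482.4, -80.6, 78.9]
ee_rot: [0.004, -0.595, 0.804, -0.003]
ft_force: [20.0, -7.2, -9.0]
gripper_width: 0.187
```

```bash
python3 - <<'E'
from h import *
s=readout.get_state(); print({k:np.round(s[k],2) for k in s})
for n in ['scene','side']:
    p,d=read_camera(n); cv2.imwrite(f'pics/{n}9.png',p[...,::-1])
a=cv2.imread('pics/scene9.png')[120:290,130:350]; b=cv2.imread('pics/side9.png')[120:290,150:370]
cv2.imwrite('pics/end.png',cv2.resize(np.hstack([a,b]),(800,310),interpolation=cv2.INTER_CUBIC))
E
```

```text
{'clock': np.float64(12.42), 'joints': array([ 0.25, -0.24, -0.45,  0.  , -1.35, -0.55]), 'joint_vel': array([-0.,  0.,  0., -0.,  0.,  0.]), 'joint_torque': array([ 1.840e+00, -2.518e+01,  3.106e+01,  4.020e+00, -5.260e+00,
        2.000e-02]), 'eef_pos': array([482.4 , -80.6 ,  78.93]), 'ee_rot': array([ 0.  , -0.59,  0.8 , -0.  ]), 'ft_force': array([19.97, -7.18, -8.96]), 'moment': array([-2.27, -6.08, -0.05]), 'gripper_width': np.float64(0.19)}
```

View pics/end.png

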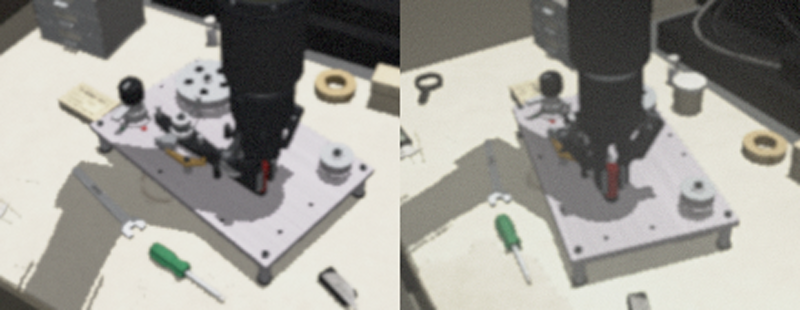

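The end views show the red handle between the fingers on the far side of the plate, at about (262,175) in the left crop. The knob is up and the tools lie where they were. The push of about 21 N is more than the spring's 12 N, so the arm is against its stop.

```bash
python3 -c "
from h import *
r.sign_off()"
```

```text
the job is handed in; nothing more can be done
```

I freed the lock and pushed the tensioner arm back to its stop. The job was handed in at about 12.5 s with the gripper still holding the handle there.

- **Lock knob:** I pressed it down about 7.5 mm, turned it about 60° clockwise and let it rise. The wrist picture afterwards showed the red dot uncovered, the dog where it should point when free, and the knob's top back up at about 115 mm.
- **Tensioner arm:** I gripped the red handle and took it along its arc to (482, -81) mm, about 0.60 rad from where it started. Moving the commanded position 4 mm further shifted it only 0.3 mm, while the force along x rose from 12 to 35 N. I took that as the back stop, then eased off to a steady push of about 21 N with the arm still there. The spring needs about 12 N at the stop.
- **Surroundings:** In the final pictures the tools and the box look to be where they lay; I did not measure them.
- **Not seen directly:** The joint angle and pawl aren't in the readout, so "at the stop" rests on the handle position and the rise in force. No checks failed or disagreed.

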